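# Seat the shortbread slice and hold the cocoa stencil over it

### The job

Put the square shortbread slice fully down and flat into the square pocket of the wooden board and let go of it. Then take the steel stencil by its orange handle, lift it over the tops of the bottles in the caddy and hold it level, centred and square to the slice, about a centimetre above the chocolate, ready for dusting. The stencil must never touch the slice, the bottles and the shaker stay standing where they are, and you finish still holding the stencil in the air.

Things in the scene. Friction and masses are not known exactly. Their poses are not given: they have to be found in the camera images.
- board: fixed pale wooden serving board, 300 (its x) x 150 (its y) x 22 mm high, lying on the table; origin at the centre of its underside. It has one square pocket with a black floor, 60 x 60 mm and 12 mm deep with edges chamfered by 2 mm, its sides parallel to the board's; the pocket's centre is 70 mm from the board's centre along the board's +x. The board lies either on the left or on the right of the caddy
- board_hole0 (a point): centre of the pocket's mouth, level with the board's top (22 mm above the table); the pocket floor is 12 mm below it; axes are the board's
- slice_center (a point): centre (half-way up) of the loose square shortbread slice, 56 x 56 mm and 28 mm high, pale biscuit with a caramel band and dark chocolate on top, about 110 g; it starts lying on the flat end of the board (the -x end); axes along its sides, z up. Seated in the pocket it stands 16 mm above the board's top
- slice_top (a point): centre of the slice's chocolate top face (14 mm above its centre), same axes
- stencil_plate (a point): centre of the underside of the loose stencil's square steel plate (66 x 66 mm, 3 mm thick, open pattern); the stencil weighs about 70 g in all and starts lying flat on the cork mat, plate underside 6 mm above the table. x and y lie along the plate's sides, z up. The upright handle stands beyond the plate's -x edge. Any quarter turn of the plate over the slice is equally good
- stencil_handle (a point): centre of gripping on the stencil's upright orange handle: 45 mm from the plate's centre along the plate's -x and 40 mm above the plate's underside; same axes. The handle is 12 mm thick along x, 36 mm wide along y and rises from the underside to 58 mm above it; a thin neck joins it to the plate at the bottom only. Gripped across its thickness (along x) the plate hangs level
- mat: fixed cork mat, 300 x 150 mm and 6 mm high, on the other side of the caddy from the board; origin at the centre of its underside. The stencil lies near its middle and the shaker stands near its +x end
- caddy: fixed dark steel bottle caddy, 240 (its x) x 75 (its y) x 55 mm high, with three cells in a row along its x; origin at the centre of its underside; it stands between the board and the mat, and a bottle stands in each cell. The bottles' tops are 146 mm above the table
- bottle0_center (a point): half-way up a green glass bottle, 52 mm in diameter, 140 mm high, standing loose in the caddy's -x cell
- bottle1_center (a point): half-way up an amber glass bottle, 52 mm in diameter, 140 mm high, standing loose in the caddy's middle cell
- bottle2_center (a point): half-way up a blue bottle, 52 mm in diameter, 140 mm high, standing loose in the caddy's +x cell
- shaker_center (a point): half-way up a loose aluminium cocoa shaker, 48 mm in diameter, 82 mm high, standing on the mat
Mind the look-alikes: they are no part of the job. What is shaped like the part that bears slice_center but turquoise is not meant.

How it is judged (in metres and radians):
On the way, in this order (a step that is already met when the one before it is completed fails the run):
1. the slice is seated flat in the pocket and released (horizontal distance between slice_center and board_hole0 below 0.004 m and z of slice_center in the frame of board between 0.021 and 0.0265 m and angle between slice_center's own z axis and vertical below 0.05 rad and contact force between the fingers and slice below 0.1 N), for 0.2 s.
2. the stencil passes over the bottle caddy, above the bottles (y of stencil_plate in the frame of caddy between -0.045 and 0.045 m and x of stencil_plate in the frame of caddy between -0.16 and 0.16 m and height (world z) of stencil_plate above 0.148 m), for 0.02 s.
At the end, for the whole second after the job is handed in: Slice in the pocket: within 4 mm, bottom within 3 mm of its floor, tilt < 0.05 rad, not touched by the fingers. Stencil held still in the fingers, touching neither slice nor board: underside 4-18 mm above the slice, centred within 8 mm, square within 0.12 rad, tilt < 0.1 rad (all of step 1 and horizontal distance between stencil_plate and slice_top below 0.008 m and z of stencil_plate in the frame of slice_top between 0.004 and 0.018 m and angle between stencil_plate's own z axis and vertical below 0.1 rad and (angle between the x axis of stencil_plate and the x axis of slice_center, either way round below 0.12 rad or angle between the x axis of stencil_plate and the y axis of slice_center, either way round below 0.12 rad) and contact force between the fingers and stencil above 1 N and contact force between stencil and slice below 0.05 N and contact force between stencil and board below 0.05 N and linear speed of stencil below 0.02 m/s); the arm keeps its last pose, push and grip.
It fails at once if the stencil touches the slice (contact force between stencil and slice above 0.2 N).
It fails at once if a bottle or the shaker is shifted or tipped (distance of any of bottle0_center, bottle1_center, bottle2_center, shaker_center from where it was at the start of the episode above 0.02 m or angle between any of bottle0_center, bottle1_center, bottle2_center, shaker_center's own z axis and vertical above 0.3 rad).
It also fails if it takes over 70 s, if anything falls off the work surface, if the arm or the gripper's body presses on something with over 40 N, if the wrist force passes 120 N, or if a joint passes its speed limit or range.

### The arm

A 6-joint arm with a two-finger parallel gripper is mounted at the origin on the work surface. World frame = base frame: x ahead of the robot, y to its left, z up, the work surface at z = 0. Lengths are in mm, angles in rad, forces in N, time in s.
With the tool pointing down it reaches from about 350 to 975 mm from the base axis. Payload 17.4 kg.
Tool frame: the origin (TCP) lies on the centre line of the jaws, within the pads' length; the fingertips stand 17 mm ahead of it and the grasp point (between the pads) lies 2 mm behind it; z points along the fingers, y is the line along which they close (so a half turn about z gives the same grasp; the last joint's range is limited). The gripper opens to 85 mm and grips with 20 to 120 N. Pads are 22 mm wide; open, the fingers measure 114 mm over their backs; the gripper's body (76 mm by 85 mm) begins 54 mm behind the grasp point. The pads swing forward as they close: fully open they stand 13 mm farther back than shut.
Start: joints at [-1.281, 0.116, 1.442, -0, 1.584, -0.038], TCP at [217.314, -639.067, 248.303] pointing down, gripper open.
Joint ranges: [-2.83, 2.83], [-0.83, 2.19], [0.07, 2.5], [-1.14, 4.28], [0.01, 3], [-2.97, 2.97]. Speed limits (rad/s): [1.89, 1.89, 2.22, 3.14, 3.14, 3.14].

### API

Orientations are given as a rotation vector (axis times angle).
In Python, from bench import manip gives the robot as it stands. The module is installed in compiled form; this text tells all that it offers.
- The arm moves only by the tool apply_moves, never from a script. Its argument "commands" is one flat list of numbers, 7 for each row, row after row: the opening, from -1 (shut) to 1 (fully open), then the shift along the tool's x, y, z in cm, then the turn, a rotation vector about the tool's x, y, z in degrees. A call has 1 to 12 rows; each row is the pose to reach, as a shift and turn from the pose commanded when the call began, along the tool's axes at that moment; what a row does not reach only later rows make up. A row lasts 1/8 s, in which the tool goes at most 62.5 mm and 10.7 degrees, less where a joint would pass 70% of its speed; a pose out of reach is approached as far as the arm can. A call with a gripper value outside its range is refused whole. The fingers move at their own pace and stop on an object; "squeeze" is the grip in N (left out, the last holds). Time passes only in rows, so rows that repeat a pose let the fingers close. It gives the time, the measured TCP pose, the force, the opening and the grip force at its end, in the units of the state.
- manip.state(): the state, without advancing time (a new reading comes with each control period).
- manip.read_camera(name): name is "scene" or "top" or "wrist"; returns a dict with "image" (480x640x3 uint8, red, green, blue), "fx", "fy", "cx", "cy" (pixels), "D" ([k1, k2, p1, p2, k3] as OpenCV has them; the pictures are not rectified), "R" (3x3) and "t" (3): a world point X has camera coordinates R X + t. Camera axes: x right, y down, z forward; pixel columns grow to the right and rows downward; lengths in mm; the calibration is good to about 2 mm. A picture is of the moment at which its call begins. There is no depth.
- manip.finish_job(): hands the job in; it is judged then, once.
The state is a dict: "clock": time; "joints": joint angles; "joint_vel": joint speeds; "tau": joint torques, N m; "ee_pos": TCP position; "orientation": TCP orientation; "contact_force": force on the tool from outside, world axes, zero at the start; "wrist_torque": the same for the moment, N m; "grip_width": opening from 0.0 (shut) to 1.0 (fully open); "grip_force": force on a finger pad.
Only numpy, scipy, OpenCV 4.12 (cv2) and the standard library are available. Lean on these libraries where they do the work, as an engineer would, in place of code of your own. Each camera call takes 0.05 s, during which the arm holds its last target. There are 200 camera calls.

## Working session

There is one attempt and no reset: what is moved stays moved. The work goes in short steps, Python scripts to look and compute and a tool call to move; the robot and the scene stay as the last step left them, time stands still between calls to the robot, and variables do not carry over. Pictures are saved under pics/ and viewed, at most 10 in all, crops included, and the job is handed in when it is done.

Besides the shell and the picture viewer there is one more tool, called after "Call:" as a command line: name --argument value ..., lists and objects as JSON in quotes. apply_moves: Moves the arm, as the interface text tells. Its arguments: {"type":"object","properties":{"commands":{"type":"array"},"squeeze":{"type":"number"}},"required":["commands"]}

```bash
mkdir -p pics
cat > h.py <<'E'
from bench import manip
import numpy as np, cv2
from scipy.spatial.transform import Rotation as Ro
def cam(n):
    return manip.read_camera(n)
def save(c,f): cv2.imwrite('pics/'+f,c['image'][:,:,::-1])
def K(c): return np.array([[c['fx'],0,c['cx']],[0,c['fy'],c['cy']],[0,0,1.]])
def back(c,px,z):
    p=cv2.undistortPoints(np.array(px,float).reshape(-1,1,2),K(c),np.array(c['D'],float)).reshape(-1,2)
    R=np.array(c['R']);t=np.array(c['t']).ravel();o=-R.T@t
    d=np.c_[p,np.ones(len(p))]@R
    return o+d*((z-o[2])/d[:,2])[:,None]
def proj(c,X):
    return cv2.projectPoints(np.array(X,float).reshape(-1,1,3),cv2.Rodrigues(np.array(c['R'],float))[0],np.array(c['t'],float),K(c),np.array(c['D'],float))[0].reshape(-1,2)
E
python3 - <<'E'
from h import *
for n in['top','scene']:
    c=cam(n);save(c,n+'0.png');print(n,-np.array(c['R']).T@np.array(c['t']).ravel())
print(manip.state())
E
```

```text
top [ 336.09149362  -44.88799912 1454.21442443]
scene [801.55657419 369.63494284 925.87525837]
{'clock': 0.1, 'joints': array([-1.28085072e+00,  1.16452342e-01,  1.44221248e+00,  1.59057507e-05,
        1.58398448e+00, -3.77790454e-02]), 'joint_vel': array([-2.44850276e-03, -5.65277900e-04, -1.70828258e-03,  1.54750648e-03,
        3.26343115e-05, -1.20698216e-03]), 'tau': array([ 3.29069480e-03, -7.33661771e+01, -6.33789182e+01, -6.97964106e-05,
        5.18460132e-03, -1.63230879e-05]), 'ee_pos': array([ 217.24105491, -638.92580224,  247.61761795]), 'orientation': array([-3.09847345e+00, -5.12316997e-01,  1.83871790e-04]), 'contact_force': array([-0.89274172, -0.40836494, -0.81169083]), 'wrist_torque': array([-0.04216202,  0.00144019, -0.04520419]), 'grip_force': 0.0, 'grip_width': 1.0012168119990865}
```

View pics/top0.png

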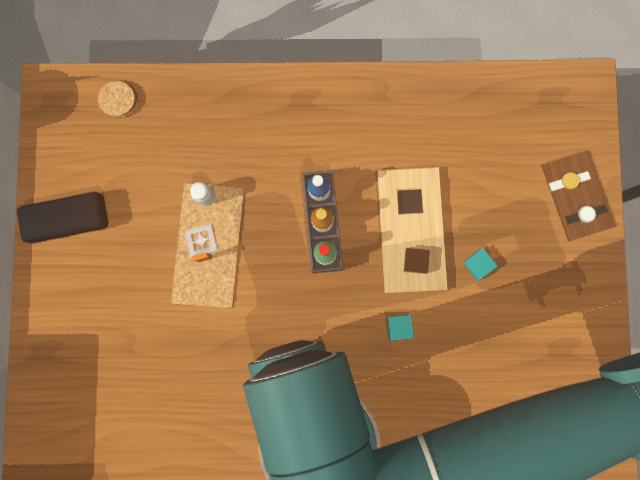

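View pics/scene0.png

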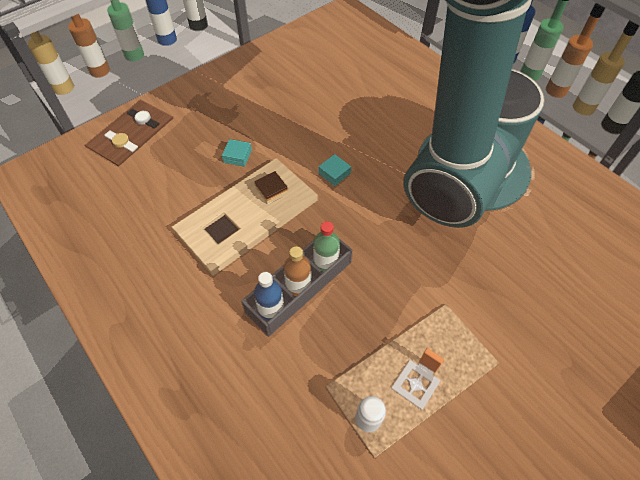

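Top view: candidates for the slice are the chocolate-topped block (417,260), the pocket (410,201), and the turquoise look-alikes (481,264) and (400,327). I choose (417,260): brown, on the board's -x end. The stencil is at (201,240) with its orange handle at (201,257). The shaker is at (201,192), and the bottles run along (325,252), (321,219), (319,187).

Run:
```python
from h import *
c=cam('top');im=c['image'];np.save('top.npy',im)
hsv=cv2.cvtColor(im,cv2.COLOR_RGB2HSV)
def seg(m,x0,y0,x1,y1):
    k=np.zeros(m.shape,np.uint8);k[y0:y1,x0:x1]=m[y0:y1,x0:x1]
    cs=cv2.findContours(k,cv2.RETR_EXTERNAL,cv2.CHAIN_APPROX_NONE)[0]
    return max(cs,key=cv2.contourArea)
def rep(n,ct,z):
    P=back(c,ct.reshape(-1,2),z)[:,:2].astype(np.float32);r=cv2.minAreaRect(P);print(n,np.round(P.mean(0)),[np.round(v,1) for v in r])
dark=(hsv[...,2]<120).astype(np.uint8)
rep('slice',seg(dark,398,242,440,280),50)
rep('pocket',seg(dark,392,184,430,220),10)
pale=((hsv[...,2]>150)&(hsv[...,1]<130)).astype(np.uint8)
rep('board',seg(pale,372,160,455,300),22)
orange=((hsv[...,0]<14)&(hsv[...,1]>190)&(hsv[...,2]>150)).astype(np.uint8)
rep('handle',seg(orange,185,245,220,270),64)
w=((hsv[...,1]<70)&(hsv[...,2]>130)).astype(np.uint8)
rep('plate',seg(w,180,215,225,256),9)
rep('shaker',seg(w,185,175,218,210),82)
for n,p in dict(b0=(324,250),b1=(321,214),b2=(318,181)).items(): print(n,back(c,[p],146).round())
print('caddy corners',back(c,[(304,173),(333,171),(313,272),(342,269)],55).round())
a=cv2.resize(im[150:320,160:290],None,fx=4,fy=4);b=cv2.resize(im[150:320,360:460],None,fx=4,fy=4)
o=cv2.resize(np.hstack([a,b]),None,fx=.85,fy=.85);cv2.imwrite('pics/crop.png',o[:600,:800,::-1])
```

```text
slice [ 437. -234.] [array([ 437.1, -233.8]), array([55.8, 53.8]), np.float64(84.0)]
pocket [ 585. -225.] [array([ 585.3, -224.7]), array([56. , 57.6]), np.float64(2.9)]
board [ 513. -227.] [array([ 514.6, -226.7]), array([300.9, 151.6]), np.float64(2.7)]
handle [440. 281.] [array([440.4, 280.5]), array([3.3, 0. ]), np.float64(135.4)]
plate [493. 289.] [array([492.3, 289.2]), array([67.4, 66.6]), np.float64(13.6)]
shaker [595. 271.] [array([594.9, 270.4]), array([63.5, 46.2]), np.float64(56.0)]
b0 [[454. -17. 146.]]
b1 [[534. -10. 146.]]
b2 [[609.  -4. 146.]]
caddy corners [[648.  33.  55.]
 [652. -37.  55.]
 [410.  12.  55.]
 [417. -57.  55.]]
```

View pics/crop.png

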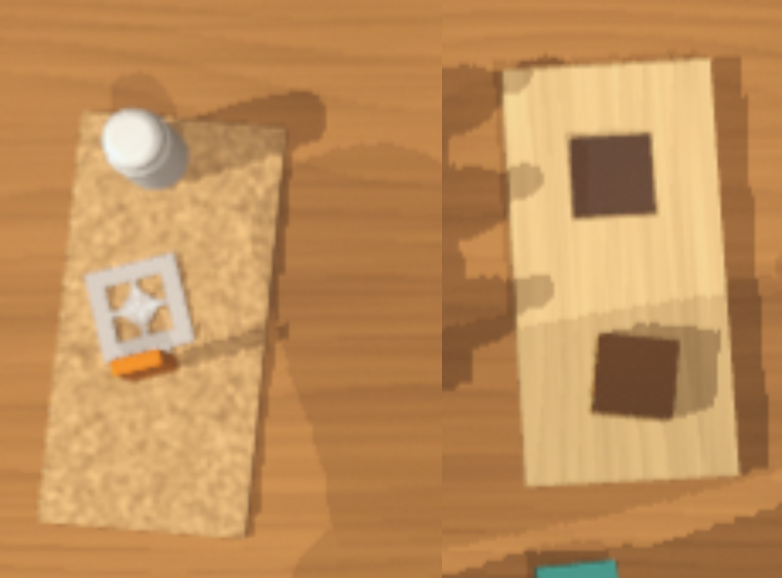

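The crop confirms the choice: chocolate slice on the board's lower (-x) end at crop (635,376), and an empty pocket at (612,175). Sizes measured agree with those given: slice 56x54, board 301x152, plate 67x67.

```bash
cat >> h.py <<'E'
def cmd(pos,yaw):
    "yaw = world angle (deg) of tool y axis, tool down; prints shift cm, turn deg, in tool axes"
    s=manip.state();R0=Ro.from_rotvec(s['orientation'])
    y=np.deg2rad(yaw);Y=np.array([np.cos(y),np.sin(y),0]);Z=np.array([0,0,-1.]);X=np.cross(Y,Z)
    R1=Ro.from_matrix(np.c_[X,Y,Z])
    print('shift cm',(R0.inv().apply(np.array(pos)-s['ee_pos'])/10).round(2),'turn',np.rad2deg((R0.inv()*R1).as_rotvec()).round(2),'now',s['ee_pos'].round(1),s['joints'].round(2),'t',s['clock'])
E
python3 - <<'E'
from h import *
cmd([437,-234,200],-96)
E
```

```text
shift cm [ 33.84 -31.26   4.8 ] turn [-5.000e-02  1.000e-02  2.478e+01] now [ 217.3 -638.9  247.8] [-1.28  0.12  1.44  0.    1.58 -0.04] t 0.15
```

Call:
apply_moves --commands '[1, 33.84, -31.26, 4.8, 0, 0, 24.8, 1, 33.84, -31.26, 4.8, 0, 0, 24.8, 1, 33.84, -31.26, 4.8, 0, 0, 24.8, 1, 33.84, -31.26, 4.8, 0, 0, 24.8, 1, 33.84, -31.26, 4.8, 0, 0, 24.8, 1, 33.84, -31.26, 4.8, 0, 0, 24.8, 1, 33.84, -31.26, 4.8, 0, 0, 24.8, 1, 33.84, -31.26, 4.8, 0, 0, 24.8, 1, 33.84, -31.26, 4.8, 0, 0, 24.8, 1, 33.84, -31.26, 4.8, 0, 0, 24.8, 1, 33.84, -31.26, 4.8, 0, 0, 24.8, 1, 33.84, -31.26, 4.8, 0, 0, 24.8]'

```text
clock: 1.65
ee_pos: [436.7, -234.8, 200.3]
orientation: [-3.137, 0.167, 0.0]
contact_force: [-0.0, 0.3, -0.3]
grip_width: 1.001
grip_force: 0.0
```

Run:
```python
from h import *
cmd([437,-234,200],-96)
c=cam('wrist');save(c,'w1.png');print(proj(c,[[437,-234,50],[584.5,-223.4,10]]),-np.array(c['R']).T@np.array(c['t']))
```

```text
shift cm [ 0.02 -0.08  0.03] turn [-0.    0.   -0.08] now [ 436.7 -234.8  200.3] [-0.54 -0.27  1.88 -0.    1.53  1.13] t 1.65
[[309.82105826 228.66116646]
 [277.63869581  43.25711057]] [ 513.51338133 -243.62633669  326.42432481]
```

View pics/w1.png

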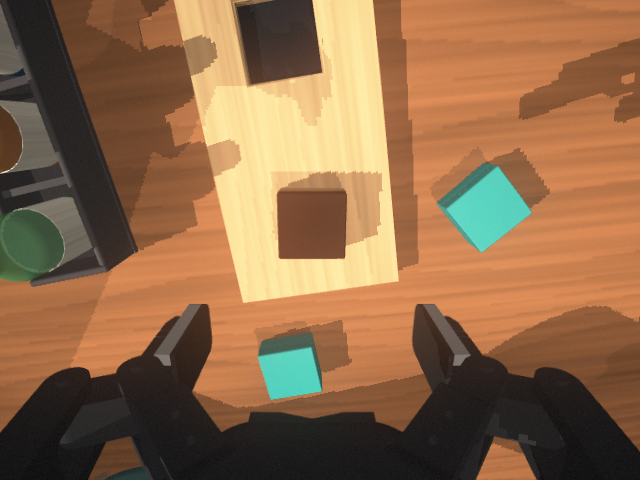

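The wrist view shows the slice top centred at (312,225) (predicted (310,229)), the pocket around (280,40), and the turquoise look-alikes at (290,367) and (485,208). I'll measure from here.

Run:
```python
from h import *
c=cam('wrist');im=c['image'];hsv=cv2.cvtColor(im,cv2.COLOR_RGB2HSV)
dark=(hsv[...,2]<115).astype(np.uint8)
def seg(x0,y0,x1,y1):
    k=np.zeros(dark.shape,np.uint8);k[y0:y1,x0:x1]=dark[y0:y1,x0:x1]
    k=cv2.morphologyEx(k,cv2.MORPH_OPEN,np.ones((5,5)))
    return max(cv2.findContours(k,cv2.RETR_EXTERNAL,cv2.CHAIN_APPROX_NONE)[0],key=cv2.contourArea).reshape(-1,2)
for n,b,z in(('slice',(265,180,360,270),50),('pocket',(225,0,335,95),22)):
    ct=seg(*b);P=back(c,ct,z)[:,:2].astype(np.float32);r=cv2.minAreaRect(P);print(n,r,cv2.boxPoints(cv2.minAreaRect(ct)).round(),ct.min(0),ct.max(0))
# board edges at z=22: left, right, bottom from white mask lines
print('board near corners',back(c,[(243,302),(398,281)],22).round(1),'pocket near mouth corners',back(c,[(249,86),(322,72)],22).round(1),back(c,[(236,3),(314,-2)],22).round(1))
```

```text
slice ((444.1317138671875, -247.10398864746094), (22.862573623657227, 20.857685089111328), 83.94235229492188) [[311. 206.]
 [339. 206.]
 [339. 231.]
 [311. 231.]] [311 206] [339 231]
pocket ((585.0477294921875, -225.45603942871094), (58.210636138916016, 58.748722076416016), 2.6238653659820557) [[235.   4.]
 [311.  -6.]
 [322.  74.]
 [246.  84.]] [236   0] [321  83]
board near corners [[ 363.  -160.7   22. ]
 [ 369.3 -310.5   22. ]] pocket near mouth corners [[ 553.3 -197.    22. ]
 [ 557.3 -256.5   22. ]] [[ 613.5 -196.    22. ]
 [ 610.2 -255.6   22. ]]
```

Run:
```python
from h import *
c=cam('wrist');im=c['image'];hsv=cv2.cvtColor(im,cv2.COLOR_RGB2HSV)
print(im[225,260:300:4].tolist(),im[180:200:2,312].tolist(),im[250:266:2,312].tolist())
P=back(c,[(278,191),(347,191),(346,259),(278,259)],50);print(P.round(1),P.mean(0),np.linalg.norm(P-np.roll(P,1,0),axis=1))
cmd([437,-235,53],-96)
```

```text
[[252, 222, 153], [253, 229, 162], [254, 233, 165], [253, 227, 157], [247, 205, 140], [125, 78, 52], [123, 75, 51], [121, 74, 50], [119, 73, 50], [117, 72, 48]] [[183, 133, 91], [182, 132, 90], [180, 131, 90], [179, 131, 91], [160, 115, 78], [150, 100, 63], [112, 70, 46], [115, 72, 49], [120, 74, 50], [119, 74, 50]] [[120, 75, 51], [121, 75, 53], [122, 76, 52], [123, 76, 52], [149, 99, 68], [253, 230, 161], [253, 229, 160], [253, 227, 159]]
[[ 470.6 -212.    50. ]
 [ 464.8 -266.4   50. ]
 [ 407.6 -261.2   50. ]
 [ 413.6 -204.3   50. ]] [ 439.13203073 -235.97877551   50.        ] [57.48283875 54.68403295 57.46902347 57.21383503]
shift cm [ 0.02  0.05 14.73] turn [ 0.    0.   -0.05] now [ 436.9 -234.5  200.3] [-0.54 -0.27  1.88 -0.    1.53  1.13] t 1.8
```

Call:
apply_moves --commands '[1, 0.17, 0.08, 6, 0, 0, 0, 1, 0.17, 0.08, 12, 0, 0, 0, 1, 0.17, 0.08, 15.0, 0, 0, 0, 1, 0.17, 0.08, 15.0, 0, 0, 0, 1, 0.17, 0.08, 15.0, 0, 0, 0, -1, 0.17, 0.08, 15.0, 0, 0, 0, -1, 0.17, 0.08, 15.0, 0, 0, 0, -1, 0.17, 0.08, 15.0, 0, 0, 0, -1, 0.17, 0.08, 15.0, 0, 0, 0, -1, 0.17, 0.08, 15.0, 0, 0, 0, -1, 0.17, 0.08, 15.0, 0, 0, 0, -1, 0.17, 0.08, 15.0, 0, 0, 0]' --squeeze 25

```text
clock: 3.3
ee_pos: [439.2, -235.5, 51.7]
orientation: [3.136, -0.165, 0.003]
contact_force: [-1.5, 0.1, 7.8]
grip_width: 0.65
grip_force: 25.7
```

Run:
```python
from h import *
cmd([438.5,-235.5,90],-96)
c=cam('wrist');save(c,'w2.png')
```

```text
shift cm [-0.06  0.01 -3.83] turn [ 0.05 -0.1  -0.02] now [ 439.2 -235.5   51.7] [-0.54 -0.15  2.03 -0.    1.26  1.13] t 3.3
```

View pics/w2.png

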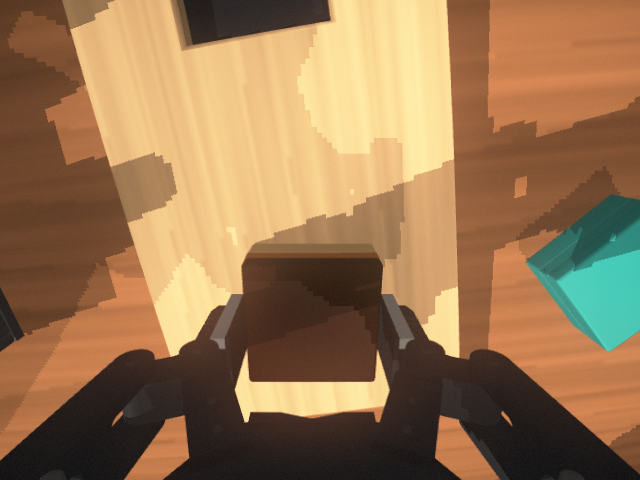

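The picture shows the slice held between the pads, top face from (243,258) to (375,381), grip 25.7 N. Next I work out the offset in the hand, then lift.

Run:
```python
from h import *
c=cam('wrist')
P=back(c,[(243,259),(382,259),(375,381),(249,381)],50);print(P.round(1),P.mean(0))
s=manip.state();print(s['ee_pos'])
```

```text
[[ 471.1 -212.6   50. ]
 [ 465.4 -266.5   50. ]
 [ 408.1 -261.    50. ]
 [ 414.  -205.6   50. ]] [ 439.67193985 -236.42315452   50.        ]
[ 439.20486353 -235.48860031   51.70710114]
```

Call:
apply_moves --commands '[-1, 0, 0, -2, 0, 0, 0, -1, 0, 0, -5, 0, 0, 0, -1, 0, 0, -5, 0, 0, 0, -1, 0, 0, -5, 0, 0, 0, -1, 0, 0, -5, 0, 0, 0]'

```text
clock: 4.03
ee_pos: [438.3, -234.9, 99.4]
orientation: [-3.137, 0.165, 0.002]
contact_force: [-0.6, 0.2, -1.2]
grip_width: 0.648
grip_force: 28.0
```

Run:
```python
from h import *
s=manip.state();print(s['contact_force'],s['grip_force'],s['grip_width'])
cmd([585.3,-225.3,100],-87.4)
```

```text
[-0.60776683  0.1652638  -1.23751176] 28.00348609685898 0.647772347373853
shift cm [14.52 -2.5  -0.07] turn [-0.04  0.06 -8.62] now [ 438.3 -234.9   99.4] [-0.54 -0.2   1.99 -0.    1.35  1.13] t 4.025
```

Call:
apply_moves --commands '[-1, 5, -1, 0, 0, 0, -4, -1, 10, -2, 0, 0, 0, -8.62, -1, 14.5, -2.5, 0, 0, 0, -8.62, -1, 14.5, -2.5, 2, 0, 0, -8.62, -1, 14.5, -2.5, 3.4, 0, 0, -8.62, -1, 14.5, -2.5, 3.4, 0, 0, -8.62, -1, 14.5, -2.5, 3.4, 0, 0, -8.62]'

```text
clock: 4.9
ee_pos: [585.1, -225.7, 66.9]
orientation: [3.141, 0.07, 0.001]
contact_force: [-0.8, -0.4, -0.8]
grip_width: 0.65
grip_force: 28.0
```

Run:
```python
from h import *
cmd([585.3,-225.3,40],-87.4)
c=cam('wrist');save(c,'w3.png')
s=manip.state();z=s['ee_pos'][2];print(back(c,[(243,259),(382,259),(375,381),(249,381)],z-1.7).mean(0))
```

```text
shift cm [ 0.02 -0.04  2.69] turn [ 0.01 -0.03 -0.03] now [ 585.1 -225.7   66.9] [-0.41  0.12  1.74  0.    1.28  1.12] t 4.9
[ 585.79654788 -226.57695775   65.4922072 ]
```

View pics/w3.png

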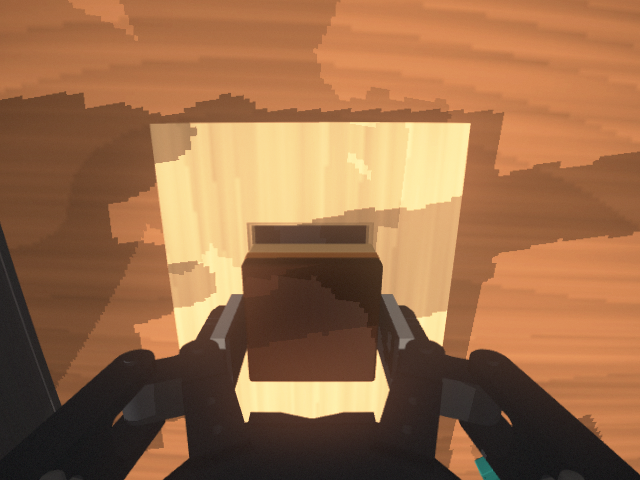

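The slice hangs over the pocket. The far mouth edge runs (247,223)–(376,223) and the board's far corners are (150,125) and (470,123).

Run:
```python
from h import *
c=cam('wrist')
P=back(c,[(150,125),(470,123),(247,223),(376,223)],22);print(P.round(1))
v=P[0]-P[1];a=np.arctan2(v[1],v[0])-np.pi/2;u=np.array([np.cos(a),np.sin(a)]);print(np.rad2deg(a),(P[0]+P[1])[:2]/2-80*u,(P[2]+P[3])[:2]/2-32*u,(P[2]+P[3])[:2]/2-30*u)
```

```text
[[ 662.  -146.9   22. ]
 [ 669.6 -297.1   22. ]
 [ 616.3 -192.3   22. ]
 [ 619.2 -257.5   22. ]]
2.9122626723330494 [ 585.89010553 -226.04046146] [ 585.77205641 -226.5217632 ] [ 587.76947342 -226.42014982]
```

Call:
apply_moves --commands '[-1, 0, 0, 0.8, 0, 0, 0, -1, 0, 0, 1.4, 0, 0, 0, -1, 0, 0, 1.9, 0, 0, 0, -1, 0, 0, 2.4, 0, 0, 0, -1, 0, 0, 2.4, 0, 0, 0]'

```text
clock: 5.62
ee_pos: [585.3, -225.4, 41.7]
orientation: [-3.14, -0.071, 0.001]
contact_force: [-0.8, 0.3, -1.4]
grip_width: 0.646
grip_force: 28.0
```

Call:
apply_moves --commands '[-1, 0, 0, 0.15, 0, 0, 0, -1, 0, 0, 0.15, 0, 0, 0, -1, 0, 0, 0.15, 0, 0, 0]'

```text
clock: 6.0
ee_pos: [585.6, -225.5, 41.0]
orientation: [3.141, 0.071, 0.0]
contact_force: [-0.0, 0.3, -0.6]
grip_width: 0.65
grip_force: 28.0
```

Call:
apply_moves --commands '[-0.2, 0, 0, 0, 0, 0, 0, 1, 0, 0, 0, 0, 0, 0, 1, 0, 0, 0, 0, 0, 0, 1, 0, 0, 0, 0, 0, 0, 1, 0, 0, 0, 0, 0, 0, 1, 0, 0, -5, 0, 0, 0, 1, 0, 0, -10, 0, 0, 0, 1, 0, 0, -13, 0, 0, 0, 1, 0, 0, -13, 0, 0, 0, 1, 0, 0, -13, 0, 0, 0]'

```text
clock: 7.25
ee_pos: [585.2, -225.3, 169.9]
orientation: [-3.14, -0.071, 0.001]
contact_force: [-0.5, 0.6, -0.6]
grip_width: 1.004
grip_force: 0.0
```

Run:
```python
from h import *
c=cam('wrist');save(c,'w4.png');cmd([0,0,200],-87.4)
print(proj(c,[[585.8,-226.3,38]]))
```

```text
shift cm [-57.43 -25.16  -2.95] turn [-0.04  0.09  0.  ] now [ 585.1 -225.3  169.5] [-0.41  0.05  1.65  0.    1.45  1.12] t 7.3
[[312.13084918 234.37622986]]
```

View pics/w4.png

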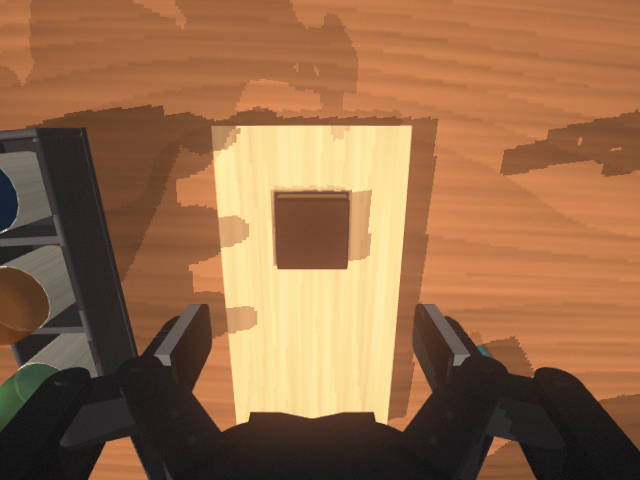

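The slice sits flush in the pocket; top face (275–349, 197–269), centred as predicted at (312,234). Check its height via apparent size, and plan the move to the stencil.

Run:
```python
from h import *
c=cam('wrist');im=c['image'].astype(int).sum(2)
g=np.gradient(im[240].astype(float));x0=260+np.argmin(g[260:290]);x1=335+np.argmax(g[335:360])
h=np.gradient(im[:,312].astype(float));print(x0,x1,[(i,int(h[i])) for i in range(180,280) if abs(h[i])>40])
for z in(36,38,40,44):
    P=back(c,[(x0,240),(x1,240),(312,197.5),(312,268.5)],z);print(z,np.linalg.norm(P[0]-P[1]),np.linalg.norm(P[2]-P[3]),(P[0]+P[1])/2,(P[2]+P[3])/2)
p=np.array([492.3,289.2]);u=np.array([np.cos(np.deg2rad(13.6)),np.sin(np.deg2rad(13.6))]);H=p-45*u;print(H)
cmd([585.2,-225.3,230],13.6);cmd([*H,230],13.6);cmd([*H,230],-166.4)
```

```text
275 348 [(188, -58), (189, -107), (190, -79), (191, -59), (193, 41), (197, -45), (268, 111), (269, 170), (270, 69)]
36 56.68814862472082 57.150531820749684 [ 580.54263979 -225.94433264   36.        ] [ 585.31094638 -226.1172093    36.        ]
38 56.25117380748507 56.70999276976357 [ 581.17359282 -225.91799283   38.        ] [ 585.90514341 -226.08953688   38.        ]
40 55.81419899024928 56.26945371877735 [ 581.80454586 -225.89165301   40.        ] [ 586.49934044 -226.06186446   40.        ]
44 54.94024935577772 55.388375616804915 [ 583.06645193 -225.83897338   44.        ] [ 587.6877345  -226.00651962   44.        ]
[448.56175497 278.61860491]
shift cm [ 0.   -0.   -6.06] turn [-1.30e-01  3.00e-02 -1.01e+02] now [ 585.1 -225.3  169.4] [-0.41  0.05  1.65  0.    1.45  1.12] t 7.35
shift cm [-11.36 -50.96  -6.  ] turn [-1.30e-01  3.00e-02 -1.01e+02] now [ 585.1 -225.3  169.4] [-0.41  0.05  1.65  0.    1.45  1.12] t 7.35
shift cm [-11.36 -50.96  -6.  ] turn [3.0e-02 1.2e-01 7.9e+01] now [ 585.1 -225.3  169.4] [-0.41  0.05  1.65  0.    1.45  1.12] t 7.35
```

The slice is seated: the size fits a top height of about 38–40 mm, centre (585.9,-226.1), yaw ~2.8°. Now over the stencil.

Call:
apply_moves --commands '[1, 0, 0, -6, 0, 0, 0, 1, -11.36, -50.96, -6, 0, 0, -101, 1, -11.36, -50.96, -6, 0, 0, -101, 1, -11.36, -50.96, -6, 0, 0, -101, 1, -11.36, -50.96, -6, 0, 0, -101, 1, -11.36, -50.96, -6, 0, 0, -101, 1, -11.36, -50.96, -6, 0, 0, -101, 1, -11.36, -50.96, -6, 0, 0, -101, 1, -11.36, -50.96, -6, 0, 0, -101, 1, -11.36, -50.96, -6, 0, 0, -101, 1, -11.36, -50.96, -6, 0, 0, -101, 1, -11.36, -50.96, -6, 0, 0, -101]'

```text
clock: 8.85
ee_pos: [448.6, 278.6, 229.8]
orientation: [-1.942, -2.469, 0.002]
contact_force: [-0.1, -0.0, -0.2]
grip_width: 0.997
grip_force: 0.0
```

Run:
```python
from h import *
cmd([448.6,278.6,230],13.6)
c=cam('wrist');save(c,'w5.png');print(proj(c,[[448.6,278.6,64],[492.3,289.2,9]]))
```

```text
shift cm [-0.    0.   -0.02] turn [-0.08  0.02  0.01] now [448.6 278.6 229.8] [ 0.51 -0.2   1.78 -0.    1.57  0.27] t 8.85
[[312.0886127  223.16107771]
 [356.63445372 209.36295957]]
```

View pics/w5.png

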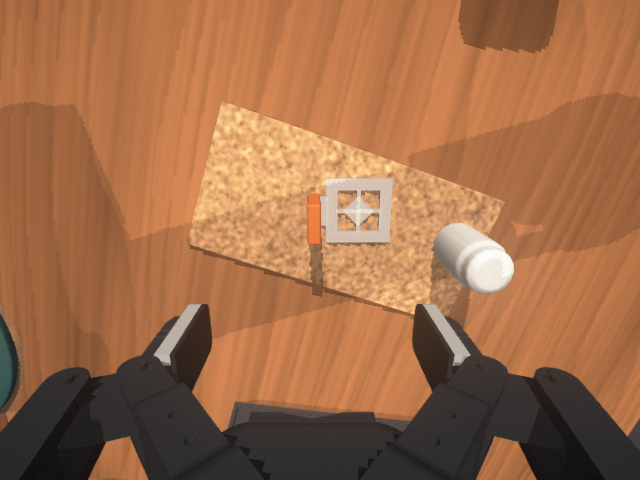

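The wrist view shows the orange handle at (314,223), the plate centred at (359,211) and the shaker top at (489,270). These are close to predictions; now the exact offsets.

Run:
```python
from h import *
c=cam('wrist');im=c['image'];hsv=cv2.cvtColor(im,cv2.COLOR_RGB2HSV)
m=((hsv[...,0]<14)&(hsv[...,1]>180)&(hsv[...,2]>120)).astype(np.uint8);m[:170]=0;m[260:]=0;m[:,:295]=0;m[:,335:]=0
ys,xs=np.nonzero(m);print(xs.min(),xs.max(),ys.min(),ys.max(),[(y,np.nonzero(m[y])[0][[0,-1]].tolist(),im[y,314].tolist()) for y in range(192,248,4) if m[y].any()])
P=back(c,[(327,179),(392,178),(390,243),(327,243)],9);q=P.mean(0);v=P[1]+P[2]-P[0]-P[3];a=np.arctan2(v[1],v[0]);print(P.round(1),q,np.rad2deg(a),q[:2]-45*np.array([np.cos(a),np.sin(a)]))
print(back(c,[(314,224)],64),back(c,[(489,270)],88))
print(manip.state()['ee_pos'])
```

```text
307 319 194 243 [(196, [308, 318], [229, 120, 64]), (200, [308, 318], [231, 121, 65]), (204, [308, 319], [245, 136, 72]), (208, [310, 319], [238, 129, 69]), (212, [308, 319], [238, 128, 68]), (216, [308, 319], [238, 129, 69]), (220, [308, 319], [238, 128, 68]), (224, [308, 318], [237, 127, 68]), (228, [308, 319], [236, 125, 67]), (232, [308, 319], [236, 125, 66]), (236, [308, 319], [235, 126, 68]), (240, [308, 319], [234, 122, 64])]
[[455.9 311.4   9. ]
 [518.  327.5   9. ]
 [536.1 262.6   9. ]
 [472.2 247.2   9. ]] [495.58405917 287.17626183   9.        ] 14.01013008222524 [451.92267693 276.28205688]
[[450.59199942 277.97175375  64.        ]] [[600.09797973 279.88709445  88.        ]]
[448.85049622 278.18512758 230.22246647]
```

Call:
apply_moves --commands '[1, -0.1, 0.15, 6, 0, 0, -0.3, 1, -0.1, 0.15, 12, 0, 0, -0.3, 1, -0.1, 0.15, 16, 0, 0, -0.3, 1, -0.1, 0.15, 18.6, 0, 0, -0.3, 1, -0.1, 0.15, 18.6, 0, 0, -0.3, -1, -0.1, 0.15, 18.6, 0, 0, -0.3, -1, -0.1, 0.15, 18.6, 0, 0, -0.3, -1, -0.1, 0.15, 18.6, 0, 0, -0.3, -1, -0.1, 0.15, 18.6, 0, 0, -0.3, -1, -0.1, 0.15, 18.6, 0, 0, -0.3, -1, -0.1, 0.15, 18.6, 0, 0, -0.3, -1, -0.1, 0.15, 18.6, 0, 0, -0.3]' --squeeze 50

```text
clock: 10.45
ee_pos: [450.8, 277.9, 45.3]
orientation: [1.936, 2.474, 0.001]
contact_force: [-1.0, -0.9, 6.7]
grip_width: 0.132
grip_force: 49.5
```

Call:
apply_moves --commands '[-1, 0, 0, 0, 0, 0, 0, -1, 0, 0, 0, 0, 0, 0, -1, 0, 0, -3, 0, 0, 0, -1, 0, 0, -8, 0, 0, 0, -1, 0, 0, -13, 0, 0, 0, -1, 0, 0, -18, 0, 0, 0, -1, 0, 0, -18, 0, 0, 0, -1, 0, 0, -18, 0, 0, 0]'

```text
clock: 11.45
ee_pos: [450.3, 277.7, 223.9]
orientation: [-1.936, -2.474, 0.001]
contact_force: [-0.2, -0.2, -1.5]
grip_width: 0.136
grip_force: 48.9
```

Run:
```python
from h import *
cmd([451,277.5,225],14)
c=cam('wrist');save(c,'w6.png')
```

```text
shift cm [-0.04  0.06 -0.11] turn [-0.05  0.01 -0.1 ] now [450.3 277.7 223.9] [ 0.5  -0.2   1.78  0.    1.55  0.26] t 11.45
```

View pics/w6.png

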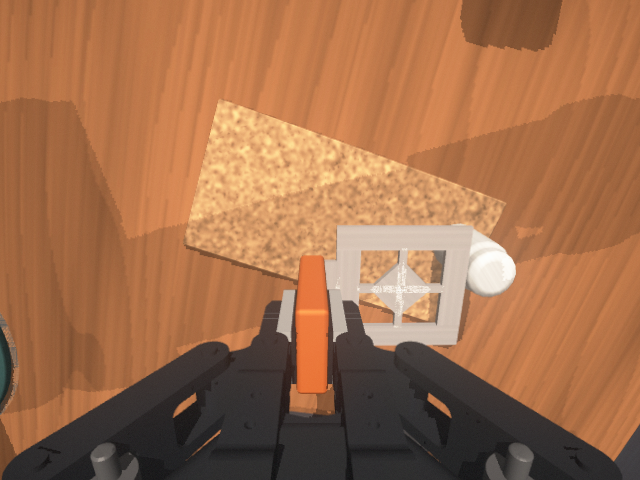

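The stencil is held by its handle and hangs level: plate corners about (337,227), (472,227), (458,346), clear of the shaker. Measure plate offset and plan the crossing.

Run:
```python
from h import *
c=cam('wrist');s=manip.state();R=Ro.from_rotvec(s['orientation'])
P=back(c,[(337,227),(472,227),(458,345)],s['ee_pos'][2]-36.3)
L=R.inv().apply(P-s['ee_pos']);print(L.round(1),(L[0]+L[2])/2,np.linalg.norm(L[1]-L[0]),np.linalg.norm(L[2]-L[1]))
cmd([541,-228.3,224],2.8)
```

```text
[[ 32.   12.1  36.3]
 [ 32.1  77.6  36.1]
 [-34.3  79.5  36.1]] [-1.12711109 45.81007078 36.19805779] 65.47908450778863 66.41092682888616
shift cm [-5.129e+01 -3.340e+00 -5.000e-02] turn [-0.12  0.05 11.1 ] now [450.1 277.6 223.1] [ 0.5  -0.2   1.79  0.    1.56  0.26] t 11.55
```

Call:
apply_moves --commands '[-1, -2, -0.1, -0.5, 0, 0, 1, -1, -6, -0.4, -0.5, 0, 0, 2, -1, -11, -0.7, -0.5, 0, 0, 3, -1, -16, -1, -0.5, 0, 0, 4, -1, -21, -1.4, -0.5, 0, 0, 5, -1, -26, -1.7, -0.5, 0, 0, 6, -1, -31, -2, -0.5, 0, 0, 7, -1, -36, -2.4, -0.5, 0, 0, 8, -1, -41, -2.7, -0.5, 0, 0, 9, -1, -46, -3, -0.5, 0, 0, 10, -1, -49.5, -3.3, -0.5, 0, 0, 11, -1, -51.3, -3.3, -0.5, 0, 0, 11.1]'

```text
clock: 13.05
ee_pos: [541.1, -230.4, 229.2]
orientation: [-2.169, -2.272, 0.001]
contact_force: [-0.0, 0.4, -0.1]
grip_width: 0.136
grip_force: 48.8
```

Call:
apply_moves --commands '[-1, 0, 0, 0, 0, 0, 0, -1, 0, 0, 0, 0, 0, 0, -1, 0, 0, 3, 0, 0, 0, -1, 0, 0, 6, 0, 0, 0, -1, 0, 0, 8, 0, 0, 0, -1, 0, 0, 8, 0, 0, 0, -1, 0, 0, 8, 0, 0, 0]'

```text
clock: 13.92
ee_pos: [542.2, -228.0, 151.1]
orientation: [2.165, 2.274, 0.001]
contact_force: [0.2, 0.2, -0.2]
grip_width: 0.133
grip_force: 48.8
```

Run:
```python
from h import *
c=cam('wrist');save(c,'w7.png');cmd([541,-228.3,88.3],2.8)
c=cam('scene');save(c,'s7.png')
```

```text
shift cm [-0.   -0.14  6.3 ] turn [0.09 0.05 0.01] now [ 542.3 -228.1  151.3] [-0.44 -0.03  1.75 -0.    1.42 -0.49] t 13.975
```

View pics/w7.png

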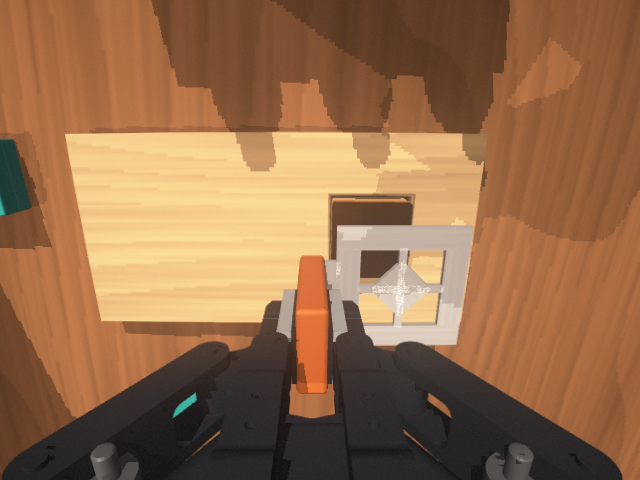

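The picture shows the stencil still level, at the same place in the hand, and the slice below it with its visible far edge at about (332–412, 204). Check its projection against the estimate, then descend.

Run:
```python
from h import *
c=cam('wrist');s=manip.state();R=Ro.from_rotvec(s['orientation'])
a=np.deg2rad(2.8);u=np.array([np.cos(a),np.sin(a)]);v=np.array([-u[1],u[0]]);S=np.array([585.9,-226.1])
for e,f in((-1,1),(1,1),(-1,-1),(1,-1)): print(proj(c,[[*(S+28*e*u+28*f*v),38]]).round(1))
im=c['image'];print([(y,im[y,370].tolist()) for y in range(194,214,2)]);print([(x,int(im[215,x].sum())) for x in range(324,342,2)],[(x,int(im[215,x].sum())) for x in range(402,420,2)])
pc=s['ee_pos']+R.apply([-1.1,45.8,39.3]);print('plate',pc,np.rad2deg(np.arctan2(*(R.as_matrix()[:2,1][::-1]))))
cmd([*(s['ee_pos'][:2]+S-pc[:2]),120],2.8);cmd([*(s['ee_pos'][:2]+S-pc[:2]),88.5],2.8)
```

```text
[[334.1 203.3]]
[[414.5 203.4]]
[[332.6 277.7]]
[[407.8 277.6]]
[(194, [168, 126, 86]), (196, [96, 71, 51]), (198, [202, 154, 102]), (200, [208, 141, 85]), (202, [109, 74, 49]), (204, [98, 65, 47]), (206, [94, 64, 45]), (208, [94, 64, 47]), (210, [93, 64, 45]), (212, [92, 64, 45])]
[(324, 610), (326, 604), (328, 480), (330, 294), (332, 234), (334, 233), (336, 230), (338, 222), (340, 226)] [(402, 193), (404, 195), (406, 198), (408, 203), (410, 197), (412, 360), (414, 537), (416, 538), (418, 540)]
plate [ 588.01756437 -227.10894426  111.76084823] 2.80216729097752
shift cm [ 0.11 -0.21  3.1 ] turn [0.08 0.04 0.  ] now [ 542.2 -228.2  151. ] [-0.44 -0.03  1.75 -0.    1.42 -0.49] t 14.075
shift cm [ 0.12 -0.22  6.25] turn [0.08 0.04 0.  ] now [ 542.2 -228.2  151. ] [-0.44 -0.03  1.75 -0.    1.42 -0.49] t 14.075
```

Call:
apply_moves --commands '[-1, 0.16, -0.3, 2, 0, 0, 0, -1, 0.16, -0.3, 4, 0, 0, 0, -1, 0.16, -0.3, 5, 0, 0, 0, -1, 0.16, -0.3, 5.6, 0, 0, 0, -1, 0.16, -0.3, 6.0, 0, 0, 0, -1, 0.16, -0.3, 6.2, 0, 0, 0, -1, 0.16, -0.3, 6.2, 0, 0, 0, -1, 0.16, -0.3, 6.2, 0, 0, 0]'

```text
clock: 15.08
ee_pos: [538.8, -226.7, 88.1]
orientation: [2.166, 2.275, 0.0]
contact_force: [-0.4, -0.7, -0.6]
grip_width: 0.132
grip_force: 48.8
```

Run:
```python
from h import *
c=cam('wrist');im=c['image'];s=manip.state();R=Ro.from_rotvec(s['orientation'])
print(s['ee_pos'],s['contact_force'],s['grip_force'],'plate',s['ee_pos']+R.apply([-1.1,45.8,39.3]))
# plate edges in hand unchanged (w7: far edge row ~227, right edge ~472), slice far edge through gap above
print([(y,im[y,400].tolist()) for y in range(200,240,2)])
print([(x,im[235,x].tolist()) for x in range(464,480,2)])
d=cv2.imread('pics/w7.png')[:,:,::-1];print([(x,d[235,x].tolist()) for x in range(464,480,2)])
a=np.deg2rad(2.8);u=np.array([np.cos(a),np.sin(a)]);v=np.array([-u[1],u[0]])
print(proj(c,[[*(np.array([585,-225.6])+28*v),38]]),proj(c,[[*(np.array([585,-225.6])+28*v),10]]))
t=cam('top')['image'].astype(int);o=np.load('top.npy').astype(int);D=np.abs(t-o).sum(2)
for n,(x,y) in dict(b0=(324,250),b1=(321,216),b2=(318,183),sh=(200,190)).items(): print(n,D[y-8:y+9,x-8:x+9].mean())
```

```text
[ 538.81185345 -226.67997916   88.12304204] [-0.23500248 -0.75709072 -0.94611344] 48.82204055786133 plate [ 584.62696762 -225.54890074   48.84154545]
[(200, [241, 198, 135]), (202, [240, 196, 133]), (204, [218, 168, 113]), (206, [217, 166, 114]), (208, [221, 171, 117]), (210, [226, 176, 121]), (212, [228, 179, 124]), (214, [224, 175, 120]), (216, [147, 113, 79]), (218, [112, 87, 62]), (220, [122, 94, 64]), (222, [195, 151, 99]), (224, [209, 146, 90]), (226, [180, 164, 151]), (228, [190, 173, 159]), (230, [193, 176, 162]), (232, [192, 175, 161]), (234, [191, 174, 160]), (236, [189, 172, 159]), (238, [189, 173, 160])]
[(464, [188, 171, 158]), (466, [186, 170, 157]), (468, [188, 170, 156]), (470, [188, 170, 157]), (472, [210, 174, 140]), (474, [225, 175, 120]), (476, [225, 176, 121]), (478, [225, 176, 120])]
[(464, [194, 176, 162]), (466, [194, 176, 162]), (468, [194, 176, 163]), (470, [192, 172, 161]), (472, [210, 174, 141]), (474, [170, 113, 73]), (476, [165, 109, 70]), (478, [165, 108, 70])]
[[399.72543428 229.63867727]] [[388.55036634 216.96971661]]
b0 15.034602076124568
b1 16.560553633217992
b2 15.868512110726643
sh 21.878892733564015
```

```bash
python3 -c "
from h import *
print(manip.finish_job())"
```

```text
the job is handed in; nothing more can be done
None
```

I handed the job in at about 15 s on the robot's clock, but no verdict came back. The slice is seated in the pocket and released. By my measurements the stencil is held level and square about 11 mm above the chocolate, centred to within about 2 mm, after crossing over the bottles without touching anything that I could detect.

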